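# Set the cake case's side vent to its middle stay hole

### The arm

A 6-joint arm with a two-finger parallel gripper is mounted at the origin on a cart in front of the work surface, level with it; the furniture and walls round the work are solid. World frame = base frame: x ahead of the robot, y to its left, z up, the work surface at z = 0. Lengths are in m, angles in rad, forces in N, time in s.
With the tool pointing down it reaches from about 0.25 to 0.8 m from the base axis. Payload 3.9 kg.
Tool frame: the origin (TCP) lies on the mounting face of the last link; the fingertips stand 173 mm ahead of it and the grasp point (between the pads) lies 155 mm ahead of it; z points along the fingers, y is the line along which they close (so a half turn about z gives the same grasp; the last joint's range is limited). The gripper opens to 85 mm and grips with 20 to 120 N. Pads are 22 mm wide; open, the fingers measure 114 mm over their backs; the gripper's body (76 mm by 85 mm) begins 54 mm behind the grasp point. The pads swing forward as they close: fully open they stand 13 mm farther back than shut.
Start: joints at [1.226, 0.26, -0.138, 1.173, 0, 1.571], TCP at [0.177, 0.494, 0.405] pointing down, gripper open.
Joint ranges: [-2.78, 2.78], [-0.83, 1.72], [-1.28, 1.37], [-1.9, 2.12], [-1.57, 1.48], [-3.14, 3.14]. Speed limits (rad/s): [2.57, 2.57, 3.14, 3.14, 3.14, 3.14].

### API

Orientations are given as a rotation vector (axis times angle).
In Python, from bench import env gives the robot as it stands.
- The arm moves only by the tool apply_moves, never from a script. Its argument "moves" is a list of rows, each an object of numbers: "hand": the gripper's target within -1 to 1 (shut at 1, half-way at 0, fully open at -1); "tx", "ty", "tz": the shift along the tool's x, y, z in mm; "ax", "ay", "az": the turn, a rotation vector about the tool's x, y, z in degrees. In form: [{"hand": .., "tx": .., "ty": .., "tz": .., "ax": .., "ay": .., "az": ..}, ...]. A call has 1 to 20 rows; each row is the pose to reach, as a shift and turn from the pose commanded when the call began, along the tool's axes at that moment; what a row does not reach only later rows make up. A row lasts 1/12 s, in which the tool goes at most 41.7 mm and 7.16 degrees, less where a joint would pass 70% of its speed; a pose out of reach is approached as far as the arm can. A call with a gripper value outside its range is refused whole. The fingers move at their own pace and stop on an object; "squeeze" is the grip in N (left out, the last holds). Time passes only in rows, so rows that repeat a pose let the fingers close. It gives the time, the measured TCP pose, the force, the opening and the grip force at its end, in the units of the state.
- env.get_state(): the state, without advancing time (a new reading comes with each control period).
- env.grab_frame(name): name is "scene" or "top"; returns the picture (420x560x3 uint8, blue, green, red); there is no depth.
- env.camera_model(name): a dict with "intrinsics" (3x3 intrinsics, pixels), "k1" (the pictures are not rectified: a ray, as slopes to the right and down, at radius r is drawn at 1 + k1 r^2 times it, then the intrinsics apply), "position" and "attitude" of the camera in the world. Camera axes: x right, y up, looking along -z (the intrinsics and any distortion apply to the point x, -y, -z); pixel columns grow to the right and rows downward; lengths in m; the calibration is good to about 2 mm. A picture is of the moment at which its call begins. camera_model takes no time and is no camera call.
- env.job_done(): hands the job in; it is judged then, once.
The state is a dict: "time_s": time; "joint_positions": joint angles; "joint_vel": joint speeds; "tau": joint torques, N m; "eef_pos": TCP position; "eef_rot": TCP orientation; "force": force on the tool from outside, world axes, zero at the start; "wrist_torque": the same for the moment, N m; "opening": finger opening in m; "grasp_force": force on a finger pad.
Only numpy, scipy, OpenCV 4.12 (cv2) and the standard library are available. Lean on these libraries where they do the work, as an engineer would, in place of code of your own. Each camera call takes 0.05 s, during which the arm holds its last target. There are 200 camera calls.

### The job

The vent flap of the small wooden cake case is propped wide open by its steel stay. Tip the stay up off its pin, push the flap part-way shut, and bring the stay down again so that its middle hole sits fully down over the pin; the case's sign and the goods standing round about must stay where they are.

Things in the scene. Friction and masses are not known exactly. Their poses are not given: they have to be found in the camera images.
- pin_foot (a point): Where the fixed upright steel pin rises from its 24 mm collar on the case top, 178 mm above the table; the pin is 8 mm thick, round-ended, 14 mm long above this point. The case is light wood with clear sides, fixed, 200 x 210 mm in plan, top 155 mm above the table, its centre 35 mm from here along x. Axes: x level from the flap across to the case's back, y along the flap's hinge, z up.
- flap (a joint): Vent flap, rad: 0 closed (upright), grows as its top edge leans outward (case -x), stop at 0.575. Stiff hinge: stays where it is left; 2 to 4 N at the top edge moves it. With the stay on the pin: widest hole 0.56, middle hole 0.34, narrowest 0.13. Set within 0.02 of 0.34 the middle hole goes on, guided by the pin's round end.
- flap_hinge (a point): Middle of the flap's level hinge line, 44 mm above the table, at the flap's lower edge; same axes as pin_foot. The flap is a wood-framed clear panel 210 mm wide, 136 mm high, 10 mm thick; closed, its top stands 25 mm above the case top.
- flap_edge (a point): Middle of the flap's top edge, half-way through its 10 mm thickness. The edge runs 105 mm either way along case y; its middle 40 mm carries the steel fork that holds the stay. Axes turn with the flap; z points from hinge to top edge.
- stay_pivot (a point): Pivot of the stay in its fork, 160 mm from the flap hinge, 24 mm above the flap's top edge. The stay is a flat steel bar 25 mm wide, 5 mm thick, that rocks on this pivot like a see-saw: pressing its thumb plate, outside the flap, tips its holed end up.
- stay (a joint): Stay angle relative to the flap, rad, grows as the holed end tips up; range -0.70 to 0.55. Flap plus stay value is the stay's slope: 0 level, positive with the holed end up. On the pin: -0.55 in the widest hole, -0.46 in the middle, -0.38 in the narrowest. Stiff: it stays at any angle it is left at; about 3 N on the thumb plate or 1 N on the far end moves it.
- thumb_plate (a point): Centre of the top face of the stay's ribbed thumb plate (42 x 34 mm, the long side along the stay), which juts out beyond the flap, 58 mm outside the pivot.
- stay_end (a point): Middle of the upper edge of the free inner end of the stay, over the case top, 196 mm from the pivot. The last 39 mm of the bar before it are plain; x of its axes points along the stay away from the pivot, z out of its upper face.
- hole_wide (a point): Centre (half-way through the bar) of the outermost of three equal square holes in the stay, 14 mm wide, 150 mm from the pivot; it is the one over the pin at the start. On the pin, a hole's centre is 3 to 4 mm above pin_foot.
- hole_mid (a point): Centre of the middle hole, 119 mm from the pivot: the one that must go over the pin.
- hole_narrow (a point): Centre of the third hole, 88 mm from the pivot.
- case_sign_mid (a point): Bystander: middle of a small upright price card in a clear holder, 62 mm wide, 51 mm high, standing loose on the back part of the case top.
- jar_mid (a point): Bystander: middle of a red jam jar with a white lid, 69 mm across, 99 mm high, standing on the table.
- bar_a_mid (a point): Bystander: middle of a film-wrapped butter bar, 57 x 101 x 25 mm, lying on the table on the nearer side.
- bar_b_mid (a point): Bystander: middle of a second film-wrapped butter bar, 57 x 101 x 25 mm, lying on the table beyond the first.
- ring_pack_3: Bystander: ring cake in a film bag, 90 x 94 x 24 mm, lying on the table at the left; origin at the centre of its underside.

How it is judged:
On the way:
1. the stay is tipped up clear of the pin (its starting hole more than 22 mm above the pin's foot) (z of hole_wide in the frame of pin_foot above 0.022 m), for 0.2 s.
At the end, for the whole second after the job is handed in: The middle hole of the stay is over the pin (centre within 5 mm of it along the stay) and fully down (hole centre less than 7 mm above the pin's foot), flap and stay at rest (x of hole_mid in the frame of pin_foot between -0.005 and 0.005 m and z of hole_mid in the frame of pin_foot below 0.007 m and velocity of joint flap between -0.05 and 0.05 rad/s and velocity of joint stay between -0.05 and 0.05 rad/s); the robot touches nothing.
It fails at once if the sign on the case or one of the goods round it is shifted by more than 30 mm (distance of any of case_sign_mid, jar_mid, bar_a_mid, bar_b_mid, ring_pack_3 from where it was at the start of the episode above 0.03 m).
It also fails if it takes over 48 s, if anything falls off the work surface, if the arm or the gripper's body presses on something with over 40 N, if the wrist force passes 120 N, or if a joint passes its speed limit or range.

## Working session

There is one attempt and no reset: what is moved stays moved. The work goes in short steps, Python scripts to look and compute and a tool call to move; the robot and the scene stay as the last step left them, time stands still between calls to the robot, and variables do not carry over. Pictures are saved under pics/ and viewed, at most 10 in all, crops included, and the job is handed in when it is done.

Besides the shell and the picture viewer there is one more tool, called after "Emit:" as a command line: name --argument value ..., lists and objects as JSON in quotes. apply_moves: Moves the arm, as the interface text tells. Its arguments: {"type":"object","properties":{"moves":{"type":"array"},"squeeze":{"type":"number"}},"required":["moves"]}

```bash
mkdir -p pics
python3 - <<'E'
from bench import env
import cv2
for n in("scene","top"):
    cv2.imwrite(f"pics/{n}0.png",env.grab_frame(n)); m=env.camera_model(n); print(n,m)
s=env.get_state(); print(s)
E
```

```text
scene {'intrinsics': array([[494.36689797,   0.        , 277.69178474],
       [  0.        , 494.36689797, 207.79247553],
       [  0.        ,   0.        ,   1.        ]]), 'k1': -0.1507998650427957, 'position': array([ 0.08152311, -0.84830094,  1.03327684]), 'attitude': array([ 0.81988472, -0.21718035, -0.4729307 ])}
top {'intrinsics': array([[434.41837812,   0.        , 272.20946806],
       [  0.        , 434.41837812, 207.45119863],
       [  0.        ,   0.        ,   1.        ]]), 'k1': -0.11675529214815764, 'position': array([ 0.30213024, -0.01268913,  1.24110532]), 'attitude': array([ 0.18500759, -0.17442517, -1.5276569 ])}
{'time_s': 0.1, 'joint_positions': array([ 1.22601268e+00,  2.60584851e-01, -1.39203244e-01,  1.17271747e+00,
       -1.07005347e-05,  1.57081000e+00]), 'joint_vel': array([ 0.00040456, -0.00147956,  0.0054432 ,  0.00010354, -0.00181263,
       -0.0004313 ]), 'tau': array([-1.06846142e-04, -4.06510770e+01,  2.54527599e+01,  1.00755383e-02,
       -1.52134049e-05, -1.57577716e-05]), 'eef_pos': array([0.17734509, 0.49381639, 0.40397938]), 'eef_rot': array([-5.38878779e-01, -3.09474251e+00,  2.64771926e-03]), 'force': array([ 0.38134498, -1.77909309,  0.59054762]), 'wrist_torque': array([ 0.01720064, -0.01788843,  0.00773165]), 'grasp_force': 0.0, 'opening': 0.08551780141594657}
```

View pics/scene0.png

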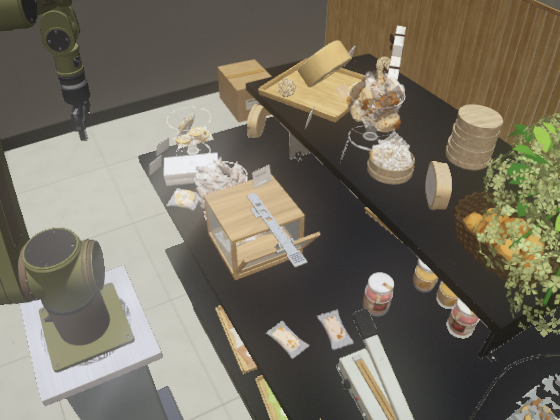

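View pics/top0.png

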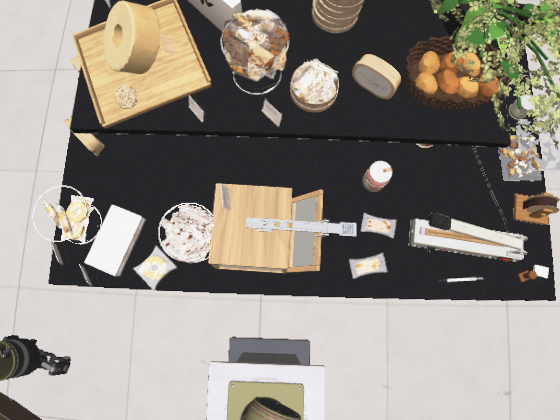

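The case is at top-view (210–325, 183–272), with the flap facing image-right (world −y). The stay runs from (247,223) to the thumb plate at (348,229). I'll enlarge both views around the stay.

Run:
```python
import cv2
a=cv2.imread("pics/top0.png")[175:280,205:405]; b=cv2.imread("pics/scene0.png")[160:285,195:345]
a=cv2.resize(a,None,fx=4,fy=4,interpolation=cv2.INTER_CUBIC); b=cv2.resize(b,None,fx=4,fy=4,interpolation=cv2.INTER_CUBIC)
cv2.imwrite("pics/ta.png",a);cv2.imwrite("pics/sb.png",b)
```

```text
(no output)
```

View pics/ta.png

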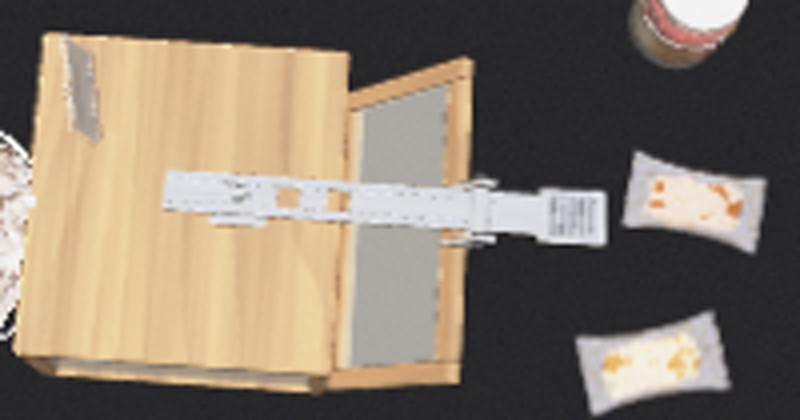

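View pics/sb.png

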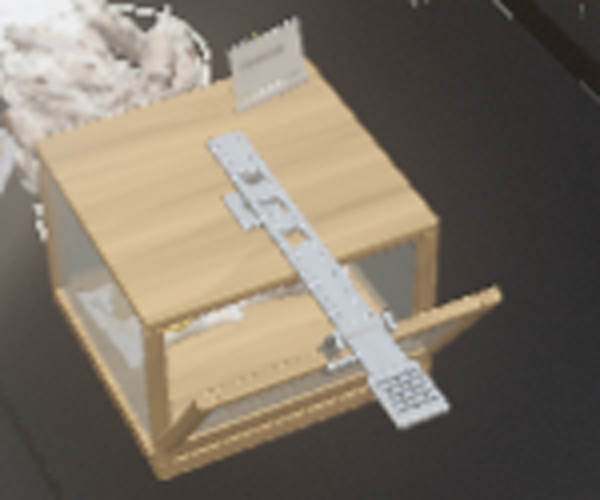

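```bash
cat > h.py <<'E'
import numpy as np, cv2
from scipy.spatial.transform import Rotation as R
from bench import env
def ray(n,p):
    m=env.camera_model(n);K=m["intrinsics"]
    q=cv2.undistortPoints(np.array([[p]],float),K,np.array([m["k1"],0,0,0,0.]))[0,0]
    return m["position"],R.from_rotvec(m["attitude"]).apply([q[0],-q[1],-1])
def plane(n,p,z):
    o,d=ray(n,p); return o+d*(z-o[2])/d[2]
def proj(n,P):
    m=env.camera_model(n);c=R.from_rotvec(m["attitude"]).inv().apply(np.asarray(P)-m["position"])
    s=np.array([c[0],-c[1]])/-c[2]; s=s*(1+m["k1"]*(s@s)); K=m["intrinsics"]; return s*K[0,0]+K[:2,2]
E
python3 - <<'E'
from h import *
T=lambda u,v:(205+u/4-.4,175+v/4-.4)
S=lambda u,v:(195+u/4-.4,160+v/4-.4)
for nm,f,n,pts in(("top",T,"top",[(42,33),(349,52),(322,378),(18,355)]),("scn",S,"scene",[(307,60),(438,222),(155,325),(38,145)])):
    P=np.array([plane(n,f(*p),.155) for p in pts]); print(nm,P.round(4).tolist(),P.mean(0).round(4),[round(float(np.linalg.norm(P[i]-P[i-1])),4) for i in range(4)])
    d=P[0]+P[3]-P[1]-P[2]; print("yaw",np.arctan2(d[1],d[0]))
for nm,f,n,pts in(("top",T,"top",[(164,188),(606,217),(575,216)]),("scn",S,"scene",[(227,138),(427,416),(408,393)])):
    P=np.array([plane(n,f(*p),.183) for p in pts]); print(nm,P.round(4).tolist(),np.linalg.norm(P[0]-P[1]));d=P[0]-P[1]; print("yaw",np.arctan2(d[1],d[0]), P[0]-d/np.linalg.norm(d)*.046)
for n,p in(("jar",(700,10)),("bara",(650,362)),("barb",(696,203))): print(n,plane("top",T(*p),.09 if n=="jar" else .025).round(3))
E
```

```text
top [[0.6169, 0.1507, 0.155], [0.611, -0.0497, 0.155], [0.3998, -0.0384, 0.155], [0.407, 0.1521, 0.155]] [0.5087 0.0537 0.155 ] [0.2099, 0.2005, 0.2115, 0.1907]
yaw 1.5373460125229321
scn [[0.6132, 0.14, 0.155], [0.6068, -0.0522, 0.155], [0.404, -0.0487, 0.155], [0.4066, 0.1455, 0.155]] [0.5077 0.0462 0.155 ] [0.2067, 0.1922, 0.2028, 0.1942]
yaw 1.5474839520174757
top [[0.5113, 0.0638, 0.183], [0.5026, -0.2111, 0.183], [0.5026, -0.1918, 0.183]] 0.2750694336616233
yaw 1.5390524332127933 [0.50984592 0.01782704 0.183     ]
scn [[0.5096, 0.06, 0.183], [0.4995, -0.2149, 0.183], [0.499, -0.1943, 0.183]] 0.2751025877693814
yaw 1.5339967389506546 [0.50794078 0.01407567 0.183     ]
jar [ 0.669 -0.296  0.09 ]
bara [ 0.43  -0.271  0.025]
barb [ 0.545 -0.306  0.025]
```

```bash
cat >> h.py <<'E'
C=np.array([.509,.016,.178]); YAW=1.537
X=np.array([np.cos(YAW),np.sin(YAW),0]); Y=np.array([-X[1],X[0],0]); Z=np.array([0,0,1.])
RT=R.from_matrix(np.c_[Y,X,-Z])
def go(c):  # tip target in mm in pin_foot axes -> shift in current tool axes
    s=env.get_state(); r=R.from_rotvec(s["eef_rot"]); c=np.array(c)/1e3
    w=C+X*c[0]+Y*c[1]+Z*(c[2]+.173)
    return (r.inv().apply(w-s["eef_pos"])*1e3).round(1),np.degrees((r.inv()*RT).as_rotvec()).round(2)
def tip():
    s=env.get_state(); p=s["eef_pos"]+R.from_rotvec(s["eef_rot"]).apply([0,0,.173])-C
    return s["time_s"],(np.array([p@X,p@Y,p@Z])*1e3).round(1),(np.array([s["force"]@X,s["force"]@Y,s["force"]@Z])).round(2)
E
python3 - <<'E'
from h import *
print(tip()); print(go([-208,0,60]), go([-100,150,100]))
E
```

```text
(0.1, array([466.1, 347.7,  53. ]), array([-1.77, -0.44,  0.59]))
(array([-537.3, -535.6,   -6.1]), array([-1.000e-01, -1.000e-02, -1.782e+01])) (array([-361.4, -478.8,  -46.2]), array([-1.000e-01, -1.000e-02, -1.782e+01]))
```

Emit:
apply_moves --moves '[{"hand": 1,"tx": -30,"ty": -40,"tz": -40,"az": -6},{"hand": 1,"tx": -361,"ty": -479,"tz": -46,"az": -17.8},{"hand": 1,"tx": -361,"ty": -479,"tz": -46,"az": -17.8},{"hand": 1,"tx": -361,"ty": -479,"tz": -46,"az": -17.8},{"hand": 1,"tx": -361,"ty": -479,"tz": -46,"az": -17.8},{"hand": 1,"tx": -361,"ty": -479,"tz": -46,"az": -17.8},{"hand": 1,"tx": -361,"ty": -479,"tz": -46,"az": -17.8},{"hand": 1,"tx": -361,"ty": -479,"tz": -46,"az": -17.8},{"hand": 1,"tx": -361,"ty": -479,"tz": -46,"az": -17.8},{"hand": 1,"tx": -361,"ty": -479,"tz": -46,"az": -17.8},{"hand": 1,"tx": -361,"ty": -479,"tz": -46,"az": -17.8},{"hand": 1,"tx": -361,"ty": -479,"tz": -46,"az": -17.8},{"hand": 1,"tx": -361,"ty": -479,"tz": -46,"az": -17.8},{"hand": 1,"tx": -361,"ty": -479,"tz": -46,"az": -17.8},{"hand": 1,"tx": -361,"ty": -479,"tz": -46,"az": -17.8},{"hand": 1,"tx": -450,"ty": -510,"tz": -25,"az": -17.8},{"hand": 1,"tx": -537,"ty": -536,"tz": -6,"az": -17.8},{"hand": 1,"tx": -537,"ty": -536,"tz": -6,"az": -17.8},{"hand": 1,"tx": -537,"ty": -536,"tz": -6,"az": -17.8},{"hand": 1,"tx": -537,"ty": -536,"tz": -6,"az": -17.8}]'

```text
invalid input
```

Run:
```python
from h import *
print(tip()); print(go([-208,0,30]))
```

```text
(0.1, array([466.1, 347.7,  53. ]), array([-1.77, -0.44,  0.59]))
(array([-537.3, -535.6,   23.9]), array([-1.000e-01, -1.000e-02, -1.782e+01]))
```

Emit:
apply_moves --moves '[{"hand": 1,"tx": -30,"ty": -40,"tz": -40,"ax": 0,"ay": 0,"az": -6},{"hand": 1,"tx": -361,"ty": -479,"tz": -46,"ax": 0,"ay": 0,"az": -17.8},{"hand": 1,"tx": -361,"ty": -479,"tz": -46,"ax": 0,"ay": 0,"az": -17.8},{"hand": 1,"tx": -361,"ty": -479,"tz": -46,"ax": 0,"ay": 0,"az": -17.8},{"hand": 1,"tx": -361,"ty": -479,"tz": -46,"ax": 0,"ay": 0,"az": -17.8},{"hand": 1,"tx": -361,"ty": -479,"tz": -46,"ax": 0,"ay": 0,"az": -17.8},{"hand": 1,"tx": -361,"ty": -479,"tz": -46,"ax": 0,"ay": 0,"az": -17.8},{"hand": 1,"tx": -361,"ty": -479,"tz": -46,"ax": 0,"ay": 0,"az": -17.8},{"hand": 1,"tx": -361,"ty": -479,"tz": -46,"ax": 0,"ay": 0,"az": -17.8},{"hand": 1,"tx": -361,"ty": -479,"tz": -46,"ax": 0,"ay": 0,"az": -17.8},{"hand": 1,"tx": -361,"ty": -479,"tz": -46,"ax": 0,"ay": 0,"az": -17.8},{"hand": 1,"tx": -361,"ty": -479,"tz": -46,"ax": 0,"ay": 0,"az": -17.8},{"hand": 1,"tx": -361,"ty": -479,"tz": -46,"ax": 0,"ay": 0,"az": -17.8},{"hand": 1,"tx": -361,"ty": -479,"tz": -46,"ax": 0,"ay": 0,"az": -17.8},{"hand": 1,"tx": -361,"ty": -479,"tz": -46,"ax": 0,"ay": 0,"az": -17.8},{"hand": 1,"tx": -361,"ty": -479,"tz": -46,"ax": 0,"ay": 0,"az": -17.8},{"hand": 1,"tx": -537,"ty": -536,"tz": -6,"ax": 0,"ay": 0,"az": -17.8},{"hand": 1,"tx": -537,"ty": -536,"tz": -6,"ax": 0,"ay": 0,"az": -17.8},{"hand": 1,"tx": -537,"ty": -536,"tz": -6,"ax": 0,"ay": 0,"az": -17.8},{"hand": 1,"tx": -537,"ty": -536,"tz": -6,"ax": 0,"ay": 0,"az": -17.8}]'

```text
time_s: 1.77
eef_pos: [0.4851, -0.179, 0.4148]
eef_rot: [-0.053, -3.141, -0.001]
force: [-0.3, 0.1, -0.2]
opening: 0.0
grasp_force: 0.0
```

Run:
```python
from h import *
print(tip()); print(go([-208,0,30])); print(env.get_state()["opening"])
```

```text
(1.7667, array([-195.6,   17.4,   63.8]), array([ 0.09,  0.27, -0.25]))
(array([-17.3, -12.3,  33.8]), array([ 0.03, -0.02, -0.01]))
1.8697106591010606e-05
```

Emit:
apply_moves --moves '[{"hand": 1,"tx": -17,"ty": -12,"tz": 20,"ax": 0,"ay": 0,"az": 0},{"hand": 1,"tx": -17,"ty": -12,"tz": 40,"ax": 0,"ay": 0,"az": 0},{"hand": 1,"tx": -17,"ty": -12,"tz": 50,"ax": 0,"ay": 0,"az": 0},{"hand": 1,"tx": -17,"ty": -12,"tz": 54,"ax": 0,"ay": 0,"az": 0},{"hand": 1,"tx": -17,"ty": -12,"tz": 57,"ax": 0,"ay": 0,"az": 0},{"hand": 1,"tx": -17,"ty": -12,"tz": 60,"ax": 0,"ay": 0,"az": 0},{"hand": 1,"tx": -17,"ty": -12,"tz": 63,"ax": 0,"ay": 0,"az": 0},{"hand": 1,"tx": -17,"ty": -12,"tz": 66,"ax": 0,"ay": 0,"az": 0},{"hand": 1,"tx": -17,"ty": -12,"tz": 68,"ax": 0,"ay": 0,"az": 0},{"hand": 1,"tx": -17,"ty": -12,"tz": 68,"ax": 0,"ay": 0,"az": 0}]'

```text
time_s: 2.6
eef_pos: [0.5007, -0.1912, 0.3481]
eef_rot: [0.054, 3.14, -0.002]
force: [-0.7, -2.4, 2.2]
opening: 0.0003
grasp_force: 1.4
```

Run:
```python
from h import *
print(tip())
```

```text
(2.6, array([-207.5,    1.1,   -2.9]), array([-2.43,  0.64,  2.16]))
```

Emit:
apply_moves --moves '[{"hand": 1,"tx": 0,"ty": 0,"tz": 3,"ax": 0,"ay": 0,"az": 0},{"hand": 1,"tx": 0,"ty": 0,"tz": 6,"ax": 0,"ay": 0,"az": 0},{"hand": 1,"tx": 0,"ty": 0,"tz": 9,"ax": 0,"ay": 0,"az": 0},{"hand": 1,"tx": 0,"ty": 0,"tz": 12,"ax": 0,"ay": 0,"az": 0},{"hand": 1,"tx": 0,"ty": 0,"tz": 15,"ax": 0,"ay": 0,"az": 0},{"hand": 1,"tx": 0,"ty": 0,"tz": 15,"ax": 0,"ay": 0,"az": 0},{"hand": 1,"tx": 0,"ty": 0,"tz": 15,"ax": 0,"ay": 0,"az": 0}]'

```text
time_s: 3.18
eef_pos: [0.5007, -0.1908, 0.3318]
eef_rot: [-0.053, -3.14, -0.0]
force: [-0.9, -0.1, 0.5]
opening: -0.0003
grasp_force: 0.0
```

Run:
```python
from h import *
print(tip())
a=cv2.resize(env.grab_frame("scene")[140:290,180:380],None,fx=4,fy=4,interpolation=cv2.INTER_CUBIC)
cv2.imwrite("pics/s1.png",a)
```

```text
(3.1833, array([-206.9,    1.5,  -19.2]), array([-0.14,  0.91,  0.48]))
```

View pics/s1.png

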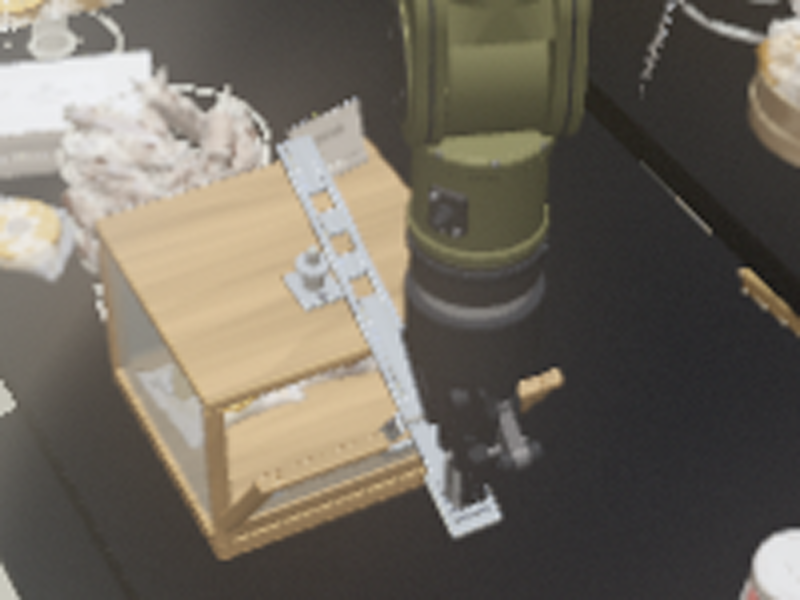

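The picture shows the stay tipped up and the pin bare at (313,260); the fingers are on the thumb plate at (460,500). Next I'll lift off and go round to the outside of the flap edge.

Emit:
apply_moves --moves '[{"hand": 1,"tx": 0,"ty": 0,"tz": -40,"ax": 0,"ay": 0,"az": 0},{"hand": 1,"tx": 20,"ty": 0,"tz": -60,"ax": 0,"ay": 0,"az": 0},{"hand": 1,"tx": 55,"ty": 12,"tz": -60,"ax": 0,"ay": 0,"az": 0},{"hand": 1,"tx": 69,"ty": 22,"tz": -50,"ax": 0,"ay": 0,"az": 0},{"hand": 1,"tx": 69,"ty": 27,"tz": -20,"ax": 0,"ay": 0,"az": 0},{"hand": 1,"tx": 69,"ty": 27,"tz": 15,"ax": 0,"ay": 0,"az": 0},{"hand": 1,"tx": 69,"ty": 27,"tz": 24,"ax": 0,"ay": 0,"az": 0},{"hand": 1,"tx": 69,"ty": 27,"tz": 24,"ax": 0,"ay": 0,"az": 0}]'

```text
time_s: 3.9
eef_pos: [0.431, -0.161, 0.306]
eef_rot: [-0.053, -3.135, -0.003]
force: [0.0, 0.9, -1.0]
opening: 0.0001
grasp_force: 0.0
```

Run:
```python
from h import *
print(tip())
a=cv2.resize(env.grab_frame("top")[170:290,200:380],None,fx=4,fy=4,interpolation=cv2.INTER_CUBIC)
cv2.imwrite("pics/t2.png",a)
```

```text
(3.9, array([-179.2,   73.1,  -45. ]), array([ 0.89,  0.03, -0.96]))
```

View pics/t2.png

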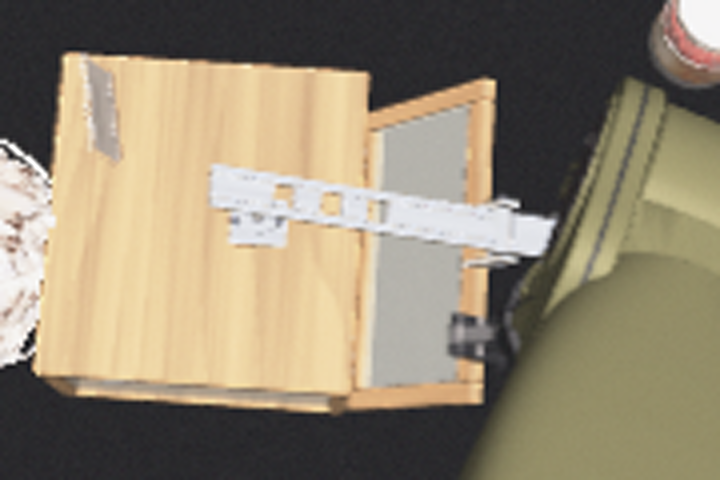

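Run:
```python
from h import *
for z in(.135,.16,.2,.25): 
    p=plane("top",(200+448/4,170+335/4),z)-C; print(z,p@X*1e3,p@Y*1e3)
    p=plane("top",(200+488/4,170+250/4),z)-C; print("edge",z,p@X*1e3,p@Y*1e3)
for c in([-179,73,-45],[-164,73,-45],[-179,73,15],[-137,73,-19]):
    c=np.array(c)/1e3; print(c,((proj("top",C+X*c[0]+Y*c[1]+Z*c[2])-[200,170])*4).round())
```

```text
0.135 -124.63821520602932 61.744758280825344
edge 0.135 -147.67826319737654 4.9317458287481095
0.16 -122.62720956011616 65.00026808868802
edge 0.16 -145.14651039369065 9.471333463620459
0.2 -119.4096005266551 70.20908378126832
edge 0.2 -141.09570590779316 16.734673679416204
0.25 -115.3875892348288 76.72010339699366
edge 0.25 -136.0322003004213 25.813848949160967
[-0.179  0.073 -0.045] [532. 359.]
[-0.164  0.073 -0.045] [508. 357.]
[-0.179  0.073  0.015] [545. 348.]
[-0.137  0.073 -0.019] [470. 349.]
```

Run:
```python
from h import *
print(env.get_state()["joint_positions"].round(2))
a=cv2.resize(env.grab_frame("scene")[150:290,220:380],None,fx=4,fy=4,interpolation=cv2.INTER_CUBIC)
cv2.imwrite("pics/s3.png",cv2.convertScaleAbs(a,alpha=1.6,beta=20))
```

```text
[-0.36  0.22 -0.46  0.89 -0.   -0.32]
```

View pics/s3.png

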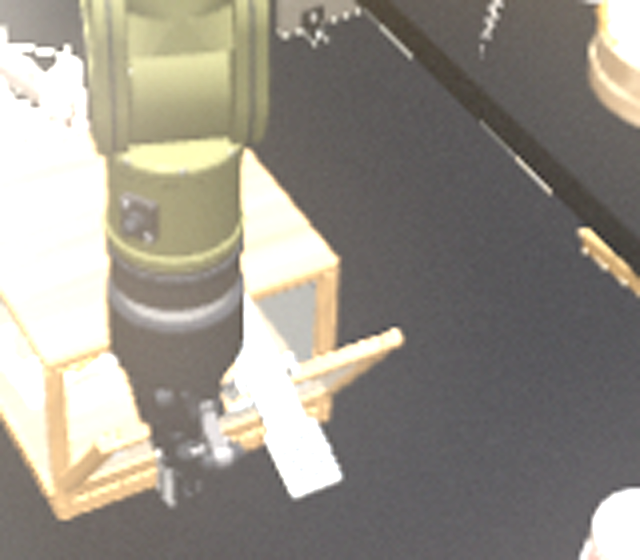

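Emit:
apply_moves --moves '[{"hand": 1,"tx": 15,"ty": -15,"tz": -40,"ax": 0,"ay": 0,"az": 7},{"hand": 1,"tx": 15,"ty": -15,"tz": -40,"ax": 0,"ay": 0,"az": 14},{"hand": 1,"tx": 15,"ty": -15,"tz": -40,"ax": 0,"ay": 0,"az": 21},{"hand": 1,"tx": 15,"ty": -15,"tz": -40,"ax": 0,"ay": 0,"az": 28},{"hand": 1,"tx": 15,"ty": -15,"tz": -40,"ax": 0,"ay": 0,"az": 35},{"hand": 1,"tx": 15,"ty": -15,"tz": -40,"ax": 0,"ay": 0,"az": 42},{"hand": 1,"tx": 15,"ty": -15,"tz": -40,"ax": 0,"ay": 0,"az": 49},{"hand": 1,"tx": 15,"ty": -15,"tz": -40,"ax": 0,"ay": 0,"az": 56},{"hand": 1,"tx": 15,"ty": -15,"tz": -40,"ax": 0,"ay": 0,"az": 63},{"hand": 1,"tx": 15,"ty": -15,"tz": -40,"ax": 0,"ay": 0,"az": 70},{"hand": 1,"tx": 15,"ty": -15,"tz": -40,"ax": 0,"ay": 0,"az": 77},{"hand": 1,"tx": 15,"ty": -15,"tz": -40,"ax": 0,"ay": 0,"az": 84},{"hand": 1,"tx": 15,"ty": -5,"tz": -20,"ax": 0,"ay": 0,"az": 90},{"hand": 1,"tx": 15,"ty": -3,"tz": -2,"ax": 0,"ay": 0,"az": 90},{"hand": 1,"tx": 15,"ty": -3,"tz": -2,"ax": 0,"ay": 0,"az": 90},{"hand": 1,"tx": 15,"ty": -3,"tz": -2,"ax": 0,"ay": 0,"az": 90}]'

```text
time_s: 5.33
eef_pos: [0.4181, -0.1643, 0.3115]
eef_rot: [2.258, 2.183, 0.0]
force: [-0.4, -0.1, 0.2]
opening: -0.0001
grasp_force: 0.0
```

Run:
```python
from h import *
print(tip()); r=R.from_rotvec(env.get_state()["eef_rot"]).as_matrix(); print(np.array([X,Y,Z])@r)
```

```text
(5.3333, array([-183.3,   84.7,  -39.5]), array([-0.15,  0.4 ,  0.2 ]))
[[ 9.99999912e-01  1.94366970e-04 -3.72524933e-04]
 [ 1.94191787e-04 -9.99999871e-01 -4.70238299e-04]
 [-3.72616283e-04  4.70165916e-04 -9.99999820e-01]]
```

Emit:
apply_moves --moves '[{"hand": 1,"tx": 15,"ty": 0,"tz": 3,"ax": 0,"ay": 0,"az": 0},{"hand": 1,"tx": 23,"ty": 0,"tz": 3,"ax": 0,"ay": 0,"az": 0},{"hand": 1,"tx": 26,"ty": 0,"tz": 3,"ax": 0,"ay": 0,"az": 0},{"hand": 1,"tx": 29,"ty": 0,"tz": 3,"ax": 0,"ay": 0,"az": 0},{"hand": 1,"tx": 32,"ty": 0,"tz": 3,"ax": 0,"ay": 0,"az": 0},{"hand": 1,"tx": 35,"ty": 0,"tz": 3,"ax": 0,"ay": 0,"az": 0},{"hand": 1,"tx": 37,"ty": 0,"tz": 3,"ax": 0,"ay": 0,"az": 0},{"hand": 1,"tx": 37,"ty": 0,"tz": 3,"ax": 0,"ay": 0,"az": 0}]'

```text
time_s: 6.0
eef_pos: [0.4203, -0.1288, 0.3097]
eef_rot: [2.254, 2.177, -0.003]
force: [-1.0, -6.4, 5.0]
opening: 0.0003
grasp_force: 3.4
```

Run:
```python
from h import *
print(tip())
```

```text
(6.0, array([-148.9,   83. ,  -41.3]), array([-6.46,  0.79,  4.99]))
```

Emit:
apply_moves --moves '[{"hand": 1,"tx": 3,"ty": 0,"tz": 0,"ax": 0,"ay": 0,"az": 0},{"hand": 1,"tx": 6,"ty": 0,"tz": 0,"ax": 0,"ay": 0,"az": 0},{"hand": 1,"tx": 9,"ty": 0,"tz": 0,"ax": 0,"ay": 0,"az": 0},{"hand": 1,"tx": 12,"ty": 0,"tz": 0,"ax": 0,"ay": 0,"az": 0},{"hand": 1,"tx": 14,"ty": 0,"tz": 0,"ax": 0,"ay": 0,"az": 0},{"hand": 1,"tx": 16,"ty": 0,"tz": 0,"ax": 0,"ay": 0,"az": 0},{"hand": 1,"tx": 17,"ty": 0,"tz": 0,"ax": 0,"ay": 0,"az": 0},{"hand": 1,"tx": 17,"ty": 0,"tz": 0,"ax": 0,"ay": 0,"az": 0},{"hand": 1,"tx": 17,"ty": 0,"tz": 0,"ax": 0,"ay": 0,"az": 0}]'

```text
time_s: 6.75
eef_pos: [0.4206, -0.1109, 0.3087]
eef_rot: [2.257, 2.18, 0.001]
force: [0.7, -4.2, 3.4]
opening: 0.0
grasp_force: 2.4
```

Run:
```python
from h import *
print(tip())
a=cv2.resize(env.grab_frame("top")[170:290,200:380],None,fx=4,fy=4,interpolation=cv2.INTER_CUBIC)
cv2.imwrite("pics/t4.png",a)
```

```text
(6.75, array([-130.2,   83.5,  -42.3]), array([-4.13, -0.8 ,  3.43]))
```

View pics/t4.png

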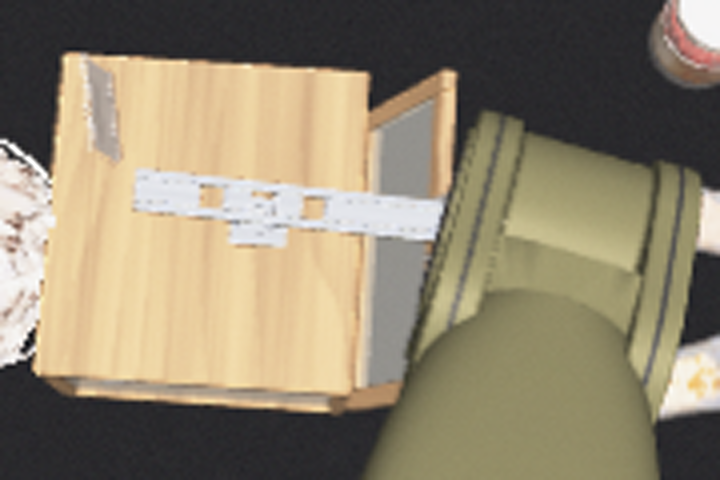

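Run:
```python
from h import *
for t in(.3,.32,.34,.36,.38,.4,.56,.575):
    o=[]
    for d in(-5,5):
        c=np.array([-65-136*np.sin(t)+d*np.cos(t),-105,-134+136*np.cos(t)+d*np.sin(t)])/1e3
        o+=((proj("top",C+X*c[0]+Y*c[1]+Z*c[2])-[200,170]+.4)*4).round(1).tolist()
    print(t,o)
c=np.array([-65,-105,-23])/1e3;print(((proj("top",C+X*c[0]+Y*c[1]+Z*c[2])-[200,170]+.4)*4).round(1))
for n in("t2","t4"):   # edge line at rows: orange->dark transitions right of flap
    a=cv2.imread(f"pics/{n}.png").astype(int)
    for v in(85,95,110,130,150):
        s=a[v,:,2]; print(n,v,[int(i) for i in np.where(np.diff((s>110).astype(int))!=0)[0] if i>355])
```

```text
0.3 [444.7, 68.3, 430.1, 66.0]
0.32 [448.6, 69.0, 434.2, 66.6]
0.34 [452.4, 69.7, 438.1, 67.2]
0.36 [456.2, 70.4, 442.1, 67.9]
0.38 [459.9, 71.1, 446.0, 68.5]
0.4 [463.6, 71.8, 449.8, 69.2]
0.56 [491.1, 78.3, 478.9, 75.2]
0.575 [493.5, 79.0, 481.5, 75.8]
[373.3  71. ]
t2 85 [369, 457, 495, 627, 640]
t2 95 [367, 423, 495, 623, 641, 648, 662]
t2 110 [368, 374, 495, 610, 616, 617, 639, 643, 665, 668, 681]
t2 130 [493, 603, 633, 635, 657, 662]
t2 150 [491, 595, 626, 631]
t4 85 [369, 416, 456]
t4 95 [367, 396, 456]
t4 110 [368, 371, 455]
t4 130 [454, 478, 497, 504, 520]
t4 150 [453, 465, 493, 498, 518, 523, 577]
```

Emit:
apply_moves --moves '[{"hand": 1,"tx": 1,"ty": 0,"tz": 0,"ax": 0,"ay": 0,"az": 0},{"hand": 1,"tx": 2,"ty": 0,"tz": 0,"ax": 0,"ay": 0,"az": 0},{"hand": 1,"tx": 2,"ty": 0,"tz": 0,"ax": 0,"ay": 0,"az": 0},{"hand": 1,"tx": 2,"ty": 0,"tz": 0,"ax": 0,"ay": 0,"az": 0}]'

```text
time_s: 7.13
eef_pos: [0.4198, -0.1082, 0.3076]
eef_rot: [2.259, 2.183, 0.0]
force: [1.1, -4.9, 3.6]
opening: -0.0002
grasp_force: 2.2
```

Run:
```python
from h import *
print(tip())
a=cv2.resize(env.grab_frame("top")[170:290,200:380],None,fx=4,fy=4,interpolation=cv2.INTER_CUBIC)
cv2.imwrite("pics/t5.png",a)
a=a.astype(int)
for v in(85,95,110,130,150):
        s=a[v,:,2]; print(v,[int(i) for i in np.where(np.diff((s>110).astype(int))!=0)[0] if i>355])
```

```text
(7.1333, array([-127.2,   84.9,  -43.4]), array([-4.82, -1.28,  3.61]))
85 [369, 412, 452]
95 [367, 394, 451]
110 [368, 371, 451]
130 [450, 470, 490, 498, 512]
150 [448, 459, 487, 491, 510, 516, 568]
```

Emit:
apply_moves --moves '[{"hand": 1,"tx": -10,"ty": 0,"tz": 0,"ax": 0,"ay": 0,"az": 0},{"hand": 1,"tx": -25,"ty": 0,"tz": -10,"ax": 0,"ay": 0,"az": 0},{"hand": 1,"tx": -25,"ty": 0,"tz": -50,"ax": 0,"ay": 0,"az": 0},{"hand": 1,"tx": -25,"ty": 0,"tz": -90,"ax": 0,"ay": 0,"az": 0},{"hand": 1,"tx": 0,"ty": 0,"tz": -120,"ax": 0,"ay": 0,"az": 0},{"hand": 1,"tx": 40,"ty": 10,"tz": -138,"ax": 0,"ay": 0,"az": 0},{"hand": 1,"tx": 75,"ty": 25,"tz": -138,"ax": 0,"ay": 0,"az": 0},{"hand": 1,"tx": 110,"ty": 40,"tz": -138,"ax": 0,"ay": 0,"az": 0},{"hand": 1,"tx": 145,"ty": 58,"tz": -138,"ax": 0,"ay": 0,"az": 0},{"hand": 1,"tx": 175,"ty": 75,"tz": -138,"ax": 0,"ay": 0,"az": 0},{"hand": 1,"tx": 189,"ty": 85,"tz": -138,"ax": 0,"ay": 0,"az": 0},{"hand": 1,"tx": 189,"ty": 85,"tz": -138,"ax": 0,"ay": 0,"az": 0},{"hand": 1,"tx": 189,"ty": 85,"tz": -138,"ax": 0,"ay": 0,"az": 0}]'

```text
time_s: 8.27
eef_pos: [0.5105, 0.0784, 0.444]
eef_rot: [-2.254, -2.183, 0.005]
force: [-0.6, 0.2, 0.4]
opening: -0.0001
grasp_force: 0.0
```

Run:
```python
from h import *
print(tip())
a=cv2.resize(env.grab_frame("scene")[140:290,180:380],None,fx=4,fy=4,interpolation=cv2.INTER_CUBIC)
cv2.imwrite("pics/s6.png",a)
```

```text
(8.2667, array([62.5,  1.4, 93. ]), array([0.18, 0.6 , 0.41]))
```

View pics/s6.png

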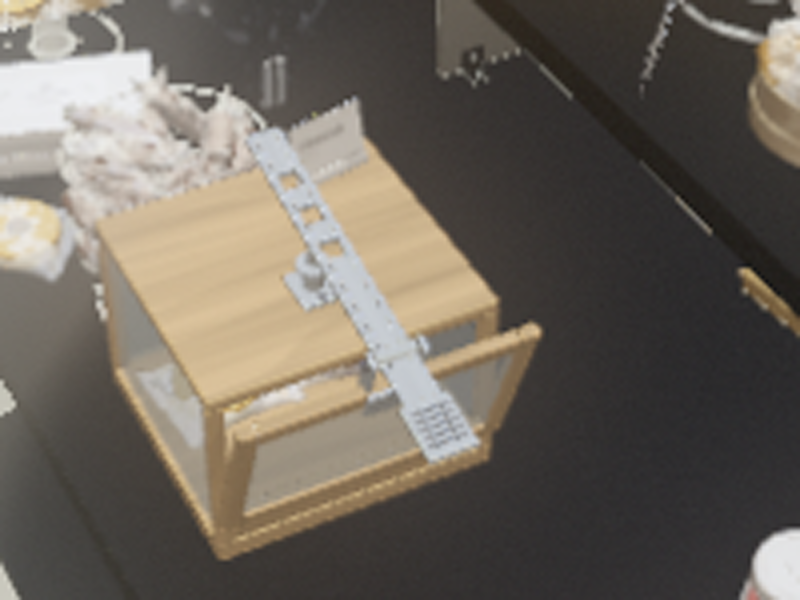

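The flap now stands part-way shut, with the stay tipped up over the pin at (312,265). The fingertips, at about (272,85), are above the stay's free end. Next I'll lower them.

Emit:
apply_moves --moves '[{"hand": 1,"tx": -1,"ty": 1,"tz": 20,"ax": 0,"ay": 0,"az": 0},{"hand": 1,"tx": -1,"ty": 1,"tz": 34,"ax": 0,"ay": 0,"az": 0},{"hand": 1,"tx": -1,"ty": 1,"tz": 40,"ax": 0,"ay": 0,"az": 0},{"hand": 1,"tx": -1,"ty": 1,"tz": 45,"ax": 0,"ay": 0,"az": 0},{"hand": 1,"tx": -1,"ty": 1,"tz": 50,"ax": 0,"ay": 0,"az": 0},{"hand": 1,"tx": -1,"ty": 1,"tz": 55,"ax": 0,"ay": 0,"az": 0},{"hand": 1,"tx": -1,"ty": 1,"tz": 60,"ax": 0,"ay": 0,"az": 0},{"hand": 1,"tx": -1,"ty": 1,"tz": 65,"ax": 0,"ay": 0,"az": 0},{"hand": 1,"tx": -1,"ty": 1,"tz": 70,"ax": 0,"ay": 0,"az": 0},{"hand": 1,"tx": -1,"ty": 1,"tz": 70,"ax": 0,"ay": 0,"az": 0}]'

```text
time_s: 9.15
eef_pos: [0.5117, 0.0768, 0.3745]
eef_rot: [-2.258, -2.183, 0.002]
force: [0.2, -0.1, 1.0]
opening: -0.0002
grasp_force: 0.0
```

Emit:
apply_moves --moves '[{"hand": 1,"tx": 0,"ty": 0,"tz": 3,"ax": 0,"ay": 0,"az": 0},{"hand": 1,"tx": 0,"ty": 0,"tz": 6,"ax": 0,"ay": 0,"az": 0},{"hand": 1,"tx": 0,"ty": 0,"tz": 9,"ax": 0,"ay": 0,"az": 0},{"hand": 1,"tx": 0,"ty": 0,"tz": 9,"ax": 0,"ay": 0,"az": 0}]'

```text
time_s: 9.48
eef_pos: [0.5118, 0.0768, 0.3659]
eef_rot: [-2.259, -2.183, 0.001]
force: [-0.0, -1.1, -1.0]
opening: -0.0004
grasp_force: 0.0
```

Run:
```python
from h import *
print(tip())
```

```text
(9.4833, array([60.9, -0.7, 14.9]), array([-1.08, -0.03, -0.97]))
```

Emit:
apply_moves --moves '[{"hand": 1,"tx": 0,"ty": 0,"tz": 3,"ax": 0,"ay": 0,"az": 0},{"hand": 1,"tx": 0,"ty": 0,"tz": 6,"ax": 0,"ay": 0,"az": 0},{"hand": 1,"tx": 0,"ty": 0,"tz": 6,"ax": 0,"ay": 0,"az": 0}]'

```text
time_s: 9.73
eef_pos: [0.5118, 0.0768, 0.3599]
eef_rot: [-2.259, -2.183, 0.001]
force: [0.6, -0.6, 0.1]
opening: -0.0001
grasp_force: 0.0
```

Emit:
apply_moves --moves '[{"hand": 1,"tx": 0,"ty": 0,"tz": 2,"ax": 0,"ay": 0,"az": 0},{"hand": 1,"tx": 0,"ty": 0,"tz": 4,"ax": 0,"ay": 0,"az": 0},{"hand": 1,"tx": 0,"ty": 0,"tz": 6,"ax": 0,"ay": 0,"az": 0},{"hand": 1,"tx": 0,"ty": 0,"tz": 6,"ax": 0,"ay": 0,"az": 0}]'

```text
time_s: 10.07
eef_pos: [0.5118, 0.0768, 0.3541]
eef_rot: [-2.259, -2.183, 0.001]
force: [0.3, 0.6, -0.2]
opening: 0.0
grasp_force: 0.0
```

Run:
```python
from h import *
print(tip())
```

```text
(10.0667, array([60.9, -0.7,  3.1]), array([ 0.6 , -0.28, -0.2 ]))
```

Emit:
apply_moves --moves '[{"hand": 1,"tx": 0,"ty": 0,"tz": 2,"ax": 0,"ay": 0,"az": 0},{"hand": 1,"tx": 0,"ty": 0,"tz": 4,"ax": 0,"ay": 0,"az": 0},{"hand": 1,"tx": 0,"ty": 0,"tz": 4,"ax": 0,"ay": 0,"az": 0}]'

```text
time_s: 10.32
eef_pos: [0.512, 0.0768, 0.3511]
eef_rot: [2.259, 2.183, 0.001]
force: [-0.7, -0.3, 5.7]
opening: 0.0002
grasp_force: 2.5
```

Emit:
apply_moves --moves '[{"hand": 1,"tx": 0,"ty": 0,"tz": 1,"ax": 0,"ay": 0,"az": 0},{"hand": 1,"tx": 0,"ty": 0,"tz": 2,"ax": 0,"ay": 0,"az": 0},{"hand": 1,"tx": 0,"ty": 0,"tz": 2,"ax": 0,"ay": 0,"az": 0}]'

```text
time_s: 10.57
eef_pos: [0.5119, 0.0768, 0.3507]
eef_rot: [2.258, 2.182, 0.003]
force: [-3.7, 0.3, 13.3]
opening: -0.0001
grasp_force: 6.8
```

Run:
```python
from h import *
print(tip())
a=cv2.resize(env.grab_frame("scene")[140:290,180:380],None,fx=4,fy=4,interpolation=cv2.INTER_CUBIC)
cv2.imwrite("pics/s7.png",a)
```

```text
(10.5667, array([60.9, -1.2, -0.3]), array([ 0.22,  3.67, 13.27]))
```

View pics/s7.png

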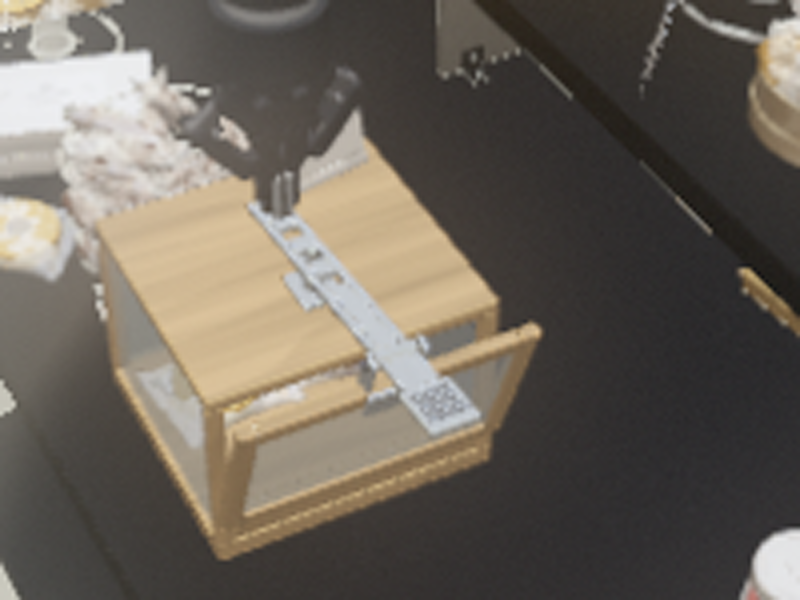

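The stay stopped hard (13 N) with the tip at −0.3 mm. Fully seated should be about −1 mm, against about +17 mm if it were riding on the pin. The picture shows the middle hole at (312,257) over the pin. I'll lift straight off.

Emit:
apply_moves --moves '[{"hand": 1,"tx": 0,"ty": 0,"tz": -3,"ax": 0,"ay": 0,"az": 0},{"hand": 1,"tx": 0,"ty": 0,"tz": -10,"ax": 0,"ay": 0,"az": 0},{"hand": 1,"tx": 0,"ty": 0,"tz": -40,"ax": 0,"ay": 0,"az": 0},{"hand": 1,"tx": 0,"ty": 0,"tz": -80,"ax": 0,"ay": 0,"az": 0},{"hand": 1,"tx": 0,"ty": 0,"tz": -120,"ax": 0,"ay": 0,"az": 0},{"hand": 1,"tx": 0,"ty": 0,"tz": -120,"ax": 0,"ay": 0,"az": 0},{"hand": 1,"tx": 0,"ty": 0,"tz": -120,"ax": 0,"ay": 0,"az": 0},{"hand": 1,"tx": 0,"ty": 0,"tz": -120,"ax": 0,"ay": 0,"az": 0}]'

```text
time_s: 11.28
eef_pos: [0.5119, 0.0769, 0.4684]
eef_rot: [-2.259, -2.183, -0.0]
force: [0.0, 0.2, -1.1]
opening: -0.0
grasp_force: 0.0
```

Run:
```python
from h import *
print(tip()); print(env.job_done())
```

```text
(11.2833, array([ 61. ,  -0.9, 117.4]), array([ 0.23, -0.  , -1.1 ]))
the job is handed in; nothing more can be done
None
```

I handed the job in at about 11.3 s. The stay's middle hole is down over the pin, judging by where it stopped hard and by the last picture; the flap is part-way shut at about 0.34 rad; I saw nothing knocked out of place, and the hand-in gave no verdict.

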